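# Press the controller cover home in the toggle-clamp jig

## Robot

A 7-joint arm with a two-finger parallel gripper is mounted at the origin on the work surface. World frame = base frame: x ahead of the robot, y to its left, z up, the work surface at z = 0. Lengths are in m, angles in degrees, forces in N, time in s.
With the tool pointing down it reaches from about 0.425 to 0.875 m from the base axis. Payload 4.7 kg.
Tool frame: the origin (TCP) lies on the mounting face of the last link; the fingertips stand 182 mm ahead of it and the grasp point (between the pads) lies 164 mm ahead of it; z points along the fingers, x is the direction in which the jaws open and shut, and the axes are right-handed (so a half turn about z gives the same grasp; the last joint's range is limited). The gripper opens to 87 mm and grips with 3 to 60 N. Pads are 19 mm wide; open, the fingers measure 117 mm over their backs; the gripper's body (75 mm by 190 mm) begins 51 mm behind the grasp point.
Start: joints at [-63.478, 18.392, -4.016, 83.108, 1.295, 78.541, -3.26], TCP at [0.282, 0.586, 0.405] pointing down, gripper open.
Joint ranges: [-163.93, 163.93], [-17.29, 119.83], [-79.2, 71.16], [3.27, 140.29], [-89.18, 269.18], [5.43, 117.66], [-154.24, 154.24]. Speed limits (degrees/s): [147.25, 147.25, 180, 180, 180, 180, 180].

## Interface

Orientations are given as [roll, pitch, yaw] about the fixed x, y, z axes, in that order (R = Rz(yaw) Ry(pitch) Rx(roll)).
In Python, from cell import status, cams, env, outline_of, landmark_of gives the robot as it stands. The module is installed in compiled form; this text tells all that it offers.
- The arm moves only by the tool jog_arm, never from a script. Its argument "rows" is a list of rows, each a list of 7 numbers: the closure, from 0 (fully open) to 1 (shut), then the shift along the tool's x, y, z in m, then the turn, a rotation vector about the tool's x, y, z in degrees. A call has 1 to 12 rows; each row shifts and turns the commanded pose from where the row before left it, along the tool's axes as they then stand; what a row does not reach is not made up. A row lasts 1/12 s, in which the tool goes at most 41.7 mm and 7.16 degrees, less where a joint would pass 70% of its speed; a pose out of reach is approached as far as the arm can. A call with a gripper value outside its range is refused whole. The fingers move at their own pace and stop on an object; "grip_force" is the grip in N (left out, the last holds). Time passes only in rows, so rows that do not move let the fingers close. It gives the time, the measured TCP pose, the force and the opening at its end, in the units of the state.
- status.get_obs(): the state, without advancing time (a new reading comes with each control period).
- cams.read_camera(name): name is "scene" or "top" or "wrist"; returns (picture, depth): 384x512x3 uint8, red, green, blue; 384x512 float32, m along the optical axis (not along the pixel's ray), 0 where there is no reading.
- cams.camera_params(name): a dict with "vfov" (degrees; the focal length in pixels is half the picture's height over the tangent of half this angle, whatever the lens; pixels are square), "cx", "cy" (the principal point, pixels), "eye" and "attitude" of the camera in the world. Camera axes: x right, y up, looking along -z (the intrinsics and any distortion apply to the point x, -y, -z); pixel columns grow to the right and rows downward; lengths in m; the calibration is good to about 2 mm. A picture is of the moment at which its call begins: read the wrist's pose just before it. camera_params takes no time and is no camera call; for the wrist camera it gives the pose at the moment of the call.
- env.sign_off(): hands the job in, once; it reports no verdict.
Trained networks look in the newest picture that a camera, given by its name, has taken for a name from the list of things; names that differ only in an ending like _2 or _b are one class to them, and where a whole thing is asked for, a point or a joint stands for the part that bears it (a point fixed in the world has none). Each returns a list of dicts, best first, with "conf" (0 to 1); they miss things now and then, are a little off and sometimes report something else, mostly with a low value. They report only what shows in the picture. A call takes as long as a camera call. They do not tell look-alikes from the thing itself.
- outline_of(camera, name): "pixels" (384x512 bool, what is visible of it) and "box" ([left, top, right, bottom] in pixels, round what is visible of it).
- landmark_of(camera, name): "position" ([row, column] in pixels: a listed point, or the origin of a listed thing).
The state is a dict: "time_s": time; "qpos": joint angles; "joint_velocities": joint speeds; "effort": joint torques, N m; "tool_pos": TCP position; "tool_rot": TCP orientation; "force": force on the tool from outside, world axes, zero at the start; "wrist_torque": the same for the moment, N m; "grip_width": finger opening in m.
Only numpy, scipy, OpenCV 4.12 (cv2) and the standard library are available. Lean on these libraries where they do the work, as an engineer would, in place of code of your own. Each camera call takes 0.05 s, during which the arm holds its last target. There are 200 camera calls.

## Task

Close the e-bike controller housing that stands open in the clamp jig: find the loose cover that matches its opening and lay it in place with its fin up, then swing the toggle clamp's handle right over, past centre, so that the clamp arm presses the cover down flush with the housing's rim. Then swing the clamp all the way back open, leaving the cover flush in the housing. Leave the other two covers where they lie.

Things in the scene. Friction and masses are not known exactly. Their poses are not given: they have to be found in the camera images.
- jig: fixed press jig: dark steel base plate 160 x 230 x 12 mm (x -80 to 80, y -60 to 170) carrying the open aluminium controller housing and, at its +y side, the toggle clamp on a grey riser 46 x 66 mm between steel cheeks (tops 106 mm above the bench). Origin at bench level under the middle of the housing; z up
- rim (a point): centre of the housing's mouth, level with its rim, 52 mm above the bench; axes as the jig's. Housing 132 (x) x 76 (y) mm outside, mouth 122 x 66, walls 5. Inside at each x end a stiff black snap ledge, 4 mm below the rim, on which the matching cover first rests, its plate 6 mm proud; 8 N push the ledges 6 mm down, where they stop and stay and the plate is flush with the rim
- seat (a point): where the underside centre of the matching cover lies when pressed home: on the housing's axis, 10 mm below the rim (42 mm above the bench). Axes as the jig's. The cover's long side runs along x (either way round)
- clamp_pivot (a point): pivot of the clamp's handle, on the jig at x 0, y 143 mm, 71 mm above the bench. The hinge axis is the jig's x; handle and arm swing in the jig's y-z plane. (The arm's own pivot: y 115 mm, 96 mm above the bench; a short link joins handle and arm)
- clamp (a joint): angle of the clamp's handle, rad. 0: open, handle back towards the jig's +y, 8 degrees above level, arm upright. Growing: handle up and over towards the housing, arm down on the cover; dead centre 1.68, stop 1.75 (handle leans 18 degrees over), locked between them. Stiff: 2 N at the grip, up to 10 N while pressing; stays where left. Starts at 0 to 0.15
- clamp_grip (a point): centre of the black barrel grip, a cylinder of 28 mm diameter and 36 mm long, set crosswise (along the jig's x) at the end of the handle, 112 mm from the handle's pivot (steel shaft 12 mm thick between them); moves with the handle. It revolves freely about its own axis, so a gripper holding it (say from above, on its two flat ends) need not tilt as the handle swings
- clamp_arm: the clamp's steel arm, 18 mm wide and 14 mm thick, origin on its own pivot; its -y points along the arm to the tip (127 mm away). A round rubber pad of 26 mm diameter, 115 mm along it, comes down on the middle of the cover's fin
- cover_long: loose aluminium cover that matches the housing: rectangular plate 118 mm (its x) x 62 mm (its y) x 10 mm with an upright fin (grip block) on the middle, 60 mm (x) x 24 mm (y), from 10 to 32 mm above the underside. Origin at the centre of the underside, z up. About 0.2 kg. Pinch it by the fin, across its 24 mm. It fits the opening with 2 mm to spare all round
- cover_short: loose aluminium cover of another housing: plate 84 x 62 x 10 mm, same fin; to be left alone. Origin at the centre of the underside
- cover_round: loose aluminium cover of another housing: round plate of 84 mm diameter, 10 mm thick, same fin; to be left alone. Origin at the centre of the underside
Not all that is in view belongs to the job. Leave any purple or yellow look-alike of the cover_long alone.

How it is judged (in metres and radians):
On the way, in this order (a step that is already met when the one before it is completed fails the run):
1. the long rectangular cover lies in the housing's opening: level, centred and lengthways along it (horizontal distance between cover_long and seat below 0.004 m and angle between cover_long's own z axis and vertical below 0.06 rad and angle between the x axis of cover_long and the x axis of jig, either way round below 0.06 rad and z of cover_long in the frame of seat between -0.003 and 0.009 m), for 0.2 s.
2. the clamp handle is past dead centre and the clamp arm presses on the cover, which is flush with the rim (horizontal distance between cover_long and seat below 0.004 m and angle between cover_long's own z axis and vertical below 0.06 rad and angle between the x axis of cover_long and the x axis of jig, either way round below 0.06 rad and z of cover_long in the frame of seat between -0.003 and 0.002 m and value of joint clamp above 1.68 rad and contact force between clamp_arm and cover_long above 3 N), for 0.3 s.
At the end, for the whole second after the job is handed in: The clamp handle is swung back (joint below 0.35 rad) and the long rectangular cover lies at rest in the housing, pressed home: its plate flush with the rim to 2 mm, centred to 4 mm, level and lengthways to 0.06 rad (horizontal distance between cover_long and seat below 0.004 m and angle between cover_long's own z axis and vertical below 0.06 rad and angle between the x axis of cover_long and the x axis of jig, either way round below 0.06 rad and z of cover_long in the frame of seat between -0.003 and 0.002 m and value of joint clamp below 0.35 rad and linear speed of cover_long below 0.02 m/s); the robot touches nothing.
It fails at once if one of the other two covers is moved by more than 30 mm (distance of any of cover_short, cover_round from where it was at the start of the episode above 0.03 m).
It also fails if it takes over 61 s, if anything falls off the work surface, if the arm or the gripper's body presses on something with over 40 N, if the wrist force passes 120 N, or if a joint passes its speed limit or range.

## Working session

There is one attempt and no reset: what is moved stays moved. The work goes in short steps, Python scripts to look and compute and a tool call to move; the robot and the scene stay as the last step left them, time stands still between calls to the robot, and variables do not carry over. Pictures are saved under pics/ and viewed, about 8 in all and at most 12, crops included, and the job is handed in when it is done.

Besides the shell and the picture viewer there is one more tool, called after ">>>" as name(argument=value, ...), one argument or row to a line, values as JSON. jog_arm: Moves the arm, as the interface text tells. Its arguments: {"type":"object","properties":{"rows":{"type":"array"},"grip_force":{"type":"number"}},"required":["rows"]}

```bash
mkdir -p pics; ls
cat > h.py <<'E'
import numpy as np, cv2
from scipy.spatial.transform import Rotation as R
from cell import status, cams, env, outline_of, landmark_of
def see(n):
    p=cams.camera_params(n); im,d=cams.read_camera(n); return p,im,d
E
python3 - <<'E'
from h import *
s=status.get_obs(); print({k:np.round(v,3) for k,v in s.items()})
ims=[]
for n in ("scene","top"):
    p,im,d=see(n); print(n,p); ims.append(im)
    for t in ("cover_long","jig","clamp_grip","rim"):
        print(t,[(np.round(r['conf'],2),np.round(r['position'])) for r in landmark_of(n,t)][:4])
    cv2.imwrite(f"pics/{n}.png",im[:,:,::-1])
print(status.get_obs()['time_s'])
E
```

```text
pics
{'time_s': np.float64(0.0), 'qpos': array([-63.477,  18.441,  -4.017,  83.174,   1.296,  78.542,  -3.26 ]), 'joint_velocities': array([ 0.026, -0.072,  0.008, -0.046, -0.008, -0.035,  0.043]), 'effort': array([-0.0000e+00, -4.9129e+01, -4.0400e-01, -3.1254e+01, -6.4000e-02,
        4.4000e-02,  0.0000e+00]), 'tool_pos': array([0.282, 0.585, 0.404]), 'tool_rot': array([1.79994e+02, 1.13000e-01, 6.42880e+01]), 'force': array([-0.458,  0.13 , -0.023]), 'wrist_torque': array([-0.02 ,  0.053, -0.005]), 'grip_width': np.float64(0.087)}
scene {'vfov': 56.850031179503624, 'cx': 260.3638557878945, 'cy': 191.81488917221506, 'eye': array([ 1.293729 , -0.4192608,  0.6029679]), 'attitude': array([5.90805114e+01, 8.17960141e-03, 6.12571936e+01])}
cover_long [(np.float64(0.8), array([170., 272.])), (np.float64(0.65), array([286., 310.])), (np.float64(0.63), array([256., 211.]))]
jig [(np.float64(0.61), array([208., 276.]))]
clamp_grip [(np.float64(0.6), array([160., 331.]))]
rim [(np.float64(0.89), array([195., 274.]))]
top {'vfov': 51.73662899380328, 'cx': 258.94599554409564, 'cy': 188.93635894587686, 'eye': array([ 0.45115983, -0.03060419,  1.10424756]), 'attitude': array([  7.75605259,  -0.33465961, -88.68618045])}
cover_long [(np.float64(0.81), array([105., 264.])), (np.float64(0.76), array([189., 313.])), (np.float64(0.7), array([293., 180.]))]
jig [(np.float64(0.62), array([215., 227.]))]
clamp_grip [(np.float64(0.67), array([230., 126.]))]
rim [(np.float64(0.74), array([213., 227.]))]
0.5
```

```bash
python3 -c "
import cv2,numpy as np
a=cv2.imread('pics/scene.png');b=cv2.imread('pics/top.png')
cv2.imwrite('pics/t1.png',cv2.resize(b,(800,600)));cv2.imwrite('pics/s1.png',cv2.resize(a,(800,600)))"
```

```text
(no output)
```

View pics/t1.png

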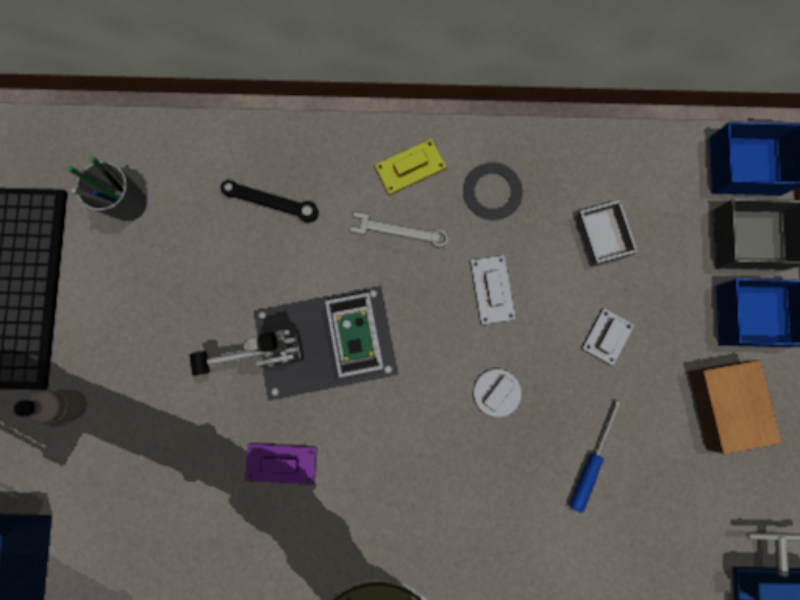

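View pics/s1.png

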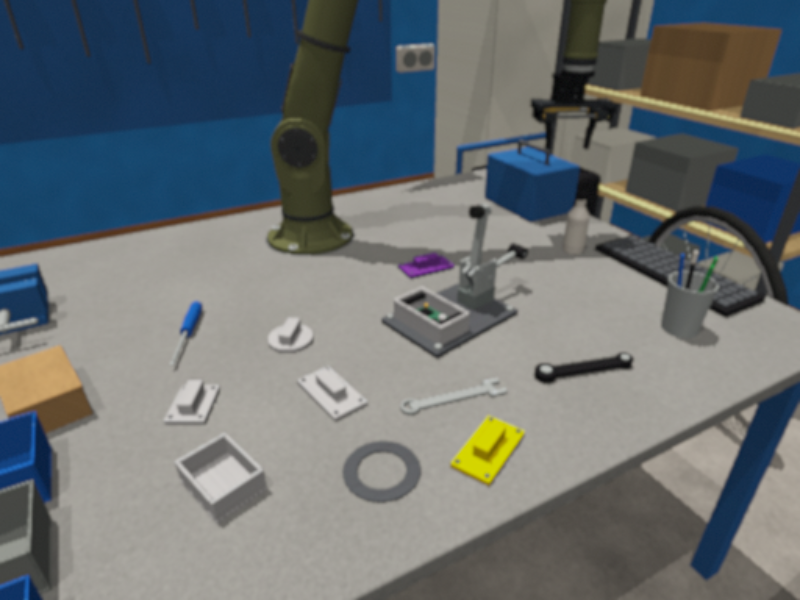

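The top view (800 px scale) shows the grey long cover at (492,290), the housing at (355,335), and the clamp grip at (199,362). The round cover (498,392), the short cover (608,336) and the yellow and purple look-alikes have to be left alone. Next I'll turn these into world positions.

```bash
cat >> h.py <<'E'
def cloud(p,d):
    f=d.shape[0]/2/np.tan(np.radians(p['vfov'])/2)
    v,u=np.mgrid[:d.shape[0],:d.shape[1]]
    c=np.stack([(u-p['cx'])/f*d,-(v-p['cy'])/f*d,-d],-1)
    w=c@R.from_euler('xyz',p['attitude'],degrees=True).as_matrix().T+p['eye']
    w[d==0]=np.nan
    return w
def rect(P):
    (c,s,a)=cv2.minAreaRect((P[:,:2]*1000).astype(np.float32))
    if s[0]<s[1]: s=s[::-1]; a+=90
    return np.round(c,1),np.round(s,1),round((a+90)%180-90,1)
E
python3 - <<'E'
from h import *
p,im,d=see("top"); w=cloud(p,d)
print("table z",np.nanmedian(w[230:260,330:370,2]), "lit", w[186,315],w[189,260])
for r in outline_of("top","cover_long"):
    m=r['pixels']; P=w[m]; z=np.nanmedian(P[:,2])
    print(round(r['conf'],2),r['box'],im[m].mean(0).round(), rect(P[np.isfinite(P[:,0])]),z,np.nanmax(P[:,2]))
def reg(c0,c1,r0,r1,z0,z1):
    m=np.zeros(d.shape,bool);m[r0:r1,c0:c1]=1
    m&=(w[...,2]>z0)&(w[...,2]<z1); return w[m]
P=reg(295,335,160,212,.004,.02);print("cover plate",len(P),rect(P),np.median(P[:,2]))
P=reg(295,335,160,212,.024,.05);print("fin",len(P),rect(P),np.median(P[:,2]))
P=reg(205,250,180,250,.042,.062);print("rim",len(P),rect(P),np.median(P[:,2]))
P=reg(155,262,175,262,.007,.018);print("base",len(P),rect(P))
P=reg(115,136,220,245,.03,.2);print("grip",len(P),rect(P),np.median(P[:,2]),P[:,2].max())
P=reg(160,195,180,250,.12,.3);print("arm tip",len(P),rect(P),P[:,2].max())
E
```

```text
table z -8.849058565407741e-05 lit [ 0.60891138 -0.18661852  0.03302592] [ 0.60164305 -0.03657702 -0.00060453]
0.74 [155.6, 284.0, 202.0, 307.7] [66. 32. 82.] (array([304.8, 174.2]), array([117. ,  62.3]), 88.0) 0.011111210246155023 0.03679420218521057
0.68 [302.5, 164.8, 328.8, 206.6] [140. 142. 145.] (array([ 618.8, -190.9]), array([122. ,  66.8]), 10.1) 0.010756445274801019 0.03637703507999279
0.57 [242.2, 90.4, 282.2, 120.4] [140. 141.  45.] (array([843.9, -35.8]), array([118.2,  66.4]), -62.6) 0.010591942131069176 0.03579153299877236
cover plate 766 (array([ 612.8, -187.6]), array([141. , 110.8]), -4.5) 0.009839860497723119
fin 196 (array([ 616.1, -189.2]), array([59.1, 24.4]), 9.8) 0.03130605659494767
rim 525 (array([527. ,  53.3]), array([132.1,  76.2]), 12.6) 0.050508494883110044
base 3013 (array([517.8,  96. ]), array([252.8, 159.8]), -77.5)
grip 183 (array([472.6, 296.6]), array([36.1, 36. ]), 10.9) 0.09689929885919968 0.10426333203568405
arm tip 210 (array([500.9, 170.5]), array([36. , 25.5]), -80.5) 0.22871202186319395
```

>>> jog_arm(
  rows=[
    [0, 0, 0, -0.01, 0, 0, -7.1],
    [0, 0, 0, -0.01, 0, 0, -7.1],
    [0, 0, 0, -0.01, 0, 0, -7.1],
    [0, 0, 0, -0.01, 0, 0, -7.1],
    [0, 0, 0, -0.01, 0, 0, -7.1],
  ],
)

```text
time_s: 1.02
tool_pos: [0.282, 0.5856, 0.4553]
tool_rot: [180.0, -0.0, 100.1]
force: [-0.4, -0.2, 0.3]
grip_width: 0.0867
```

```bash
cat >> h.py <<'E'
def go(x,y,z):
    s=status.get_obs(); r=R.from_euler('xyz',s['tool_rot'],degrees=True)
    dv=np.array([x,y,z])-s['tool_pos']
    print('t',round(float(s['time_s']),2),'pose',s['tool_pos'].round(4),s['tool_rot'].round(2),'F',s['force'].round(1),'tool shift',r.inv().apply(dv).round(4),'rows',round(np.linalg.norm(dv)/.0417,1))
E
python3 - <<'E'
from h import *
p=cams.camera_params("wrist");print(p)
s=status.get_obs();r=R.from_euler('xyz',s['tool_rot'],degrees=True)
print('cam in tool',r.inv().apply(p['eye']-s['tool_pos']), (r.inv()*R.from_euler('xyz',p['attitude'],degrees=True)).as_matrix().round(3))
go(.527,.053,.45)
E
```

```text
{'vfov': 67.78600191116722, 'cx': 253.0472593937735, 'cy': 188.86378596478244, 'eye': array([0.21181972, 0.57412603, 0.43542515]), 'attitude': array([-1.52619174e+01,  5.84978952e-03,  1.00057555e+02])}
cam in tool [ 0.00104652 -0.07110088  0.01986217] [[ 1.     0.001  0.001]
 [ 0.001 -0.965 -0.263]
 [ 0.     0.263 -0.965]]
t 1.02 pose [0.282  0.5856 0.4553] [180.    -0.   100.14] F [-0.4 -0.2  0.3] tool shift [-0.5674  0.1474  0.0053] rows 14.1
```

>>> jog_arm(
  rows=[
    [0, -0.04, 0.0105, 0, 0, 0, 0],
    [0, -0.04, 0.0105, 0, 0, 0, 0],
    [0, -0.04, 0.0105, 0, 0, 0, 0],
    [0, -0.04, 0.0105, 0, 0, 0, 0],
    [0, -0.04, 0.0105, 0, 0, 0, 0],
    [0, -0.04, 0.0105, 0, 0, 0, 0],
    [0, -0.04, 0.0105, 0, 0, 0, 0],
    [0, -0.04, 0.0105, 0, 0, 0, 0],
    [0, -0.04, 0.0105, 0, 0, 0, 0],
    [0, -0.04, 0.0105, 0, 0, 0, 0],
    [0, -0.04, 0.0105, 0, 0, 0, 0],
    [0, -0.04, 0.0105, 0, 0, 0, 0],
  ],
)

```text
time_s: 2.02
tool_pos: [0.4881, 0.1319, 0.4552]
tool_rot: [179.9, -0.0, 99.8]
force: [0.4, 0.1, 0.2]
grip_width: 0.0869
```

>>> jog_arm(
  rows=[
    [0, -0.04, 0.01, 0, 0, 0, 0],
    [0, -0.04, 0.01, 0, 0, 0, 0],
    [0, 0, 0, 0, 0, 0, 0],
  ],
)

```text
time_s: 2.27
tool_pos: [0.5231, 0.049, 0.4553]
tool_rot: [179.9, 0.3, 99.0]
force: [-0.1, -1.3, 0.2]
grip_width: 0.0868
```

Run:
```python
from h import *
p,im,d=see("wrist"); w=cloud(p,d)
cv2.imwrite("pics/w1.png",im[:,:,::-1])
def loc(c,r,z0,z1):
    return w[(abs(w[...,0]-c[0])<r)&(abs(w[...,1]-c[1])<r)&(w[...,2]>z0)&(w[...,2]<z1)]
P=loc((.527,.053),.085,.046,.057);print("rim",len(P),rect(P),np.median(P[:,2]))
# inner mouth
q=P[:,:2]-[.527,.053]
a=np.radians(12.6);X=q@[np.cos(a),np.sin(a)];Y=q@[-np.sin(a),np.cos(a)]
for A,B,h,lim in((X,Y,.061,.025),(Y,X,.033,.05)):
    k=abs(B)<lim; print([np.round(np.percentile(A[k&(A*s>0)],[1,50,99])*1000,1) for s in(-1,1)])
for s,l in((-1,'lo'),(1,'hi')):
    k=(abs(X)<.05)&(Y*s>0); print('yaw',12.6+np.degrees(np.polyfit(X[k],Y[k],1)[0]))
print(landmark_of("wrist","rim")[:2])
go(.616,-.189,.40)
```

```text
rim 1954 (array([525.7,  54.1]), array([132.3,  76.1]), 12.5) 0.050986299137698726
[array([-67.1, -55.9, -47.4]), array([44.6, 54. , 64.7])]
[array([-36.6, -32.7,  -0.6]), array([ 1.2, 35.3, 39.3])]
yaw 15.058649437457548
yaw 9.833307218850901
[{'position': [165.1, 261.9], 'conf': 0.82}]
t 2.37 pose [0.5215 0.0566 0.4549] [ 1.7998e+02 -1.0000e-02  9.9520e+01] F [-0.2  0.7  0. ] tool shift [-0.2578  0.0526  0.0549] rows 6.4
```

>>> jog_arm(
  rows=[
    [0, -0.037, 0.0075, 0.008, 0, 0, 0],
    [0, -0.037, 0.0075, 0.008, 0, 0, 0],
    [0, -0.037, 0.0075, 0.008, 0, 0, 0],
    [0, -0.037, 0.0075, 0.008, 0, 0, 0],
    [0, -0.037, 0.0075, 0.008, 0, 0, 0],
    [0, -0.037, 0.0075, 0.008, 0, 0, 0],
    [0, -0.037, 0.0075, 0.008, 0, 0, 0],
    [0, 0, 0, 0, 0, 0, 0],
    [0, 0, 0, 0, 0, 0, 0],
    [0, 0, 0, 0, 0, 0, 0],
  ],
)

```text
time_s: 3.2
tool_pos: [0.6174, -0.1855, 0.3984]
tool_rot: [-180.0, -0.1, 99.9]
force: [0.5, 0.6, -0.5]
grip_width: 0.087
```

Run:
```python
from h import *
p,im,d=see("wrist"); w=cloud(p,d)
cv2.imwrite("pics/w2.png",im[:,:,::-1])
def loc(c,r,z0,z1):
    return w[(abs(w[...,0]-c[0])<r)&(abs(w[...,1]-c[1])<r)&(w[...,2]>z0)&(w[...,2]<z1)]
P=loc((.616,-.189),.075,.006,.014);print("plate",len(P),rect(P),np.median(P[:,2]))
P=loc((.616,-.189),.05,.026,.036);print("fin",len(P),rect(P),np.median(P[:,2]))
c=rect(P)[0]/1000
go(c[0],c[1],.196)
```

```text
plate 3234 (array([ 614.8, -188.7]), array([116.8,  62. ]), 9.8) 0.01005911186838726
fin 946 (array([ 614.8, -188.8]), array([59.3, 23.9]), 10.0) 0.031964139837418026
t 3.25 pose [ 0.6174 -0.1849  0.3988] [ 1.7996e+02 -1.1000e-01  1.0000e+02] F [0.3 1.1 0.3] tool shift [-0.0038 -0.0034  0.2028] rows 4.9
```

View pics/w2.png

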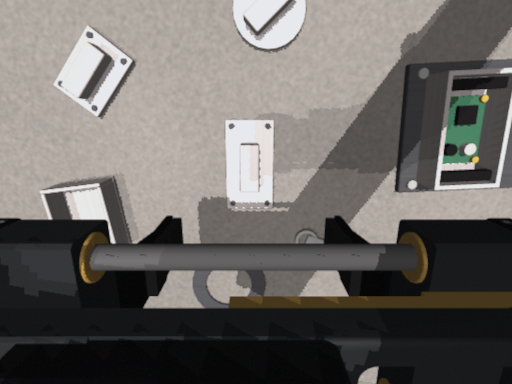

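View pics/w1.png

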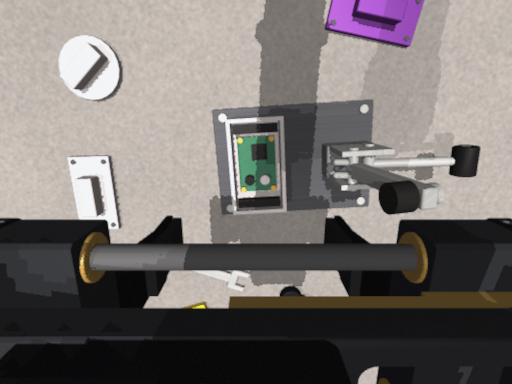

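The wrist view shows the grey long cover at (250,165). The jaws line up across its fin and nothing else is nearby. The first wrist view shows the housing at (258,165) and the grip at (464,160).

>>> jog_arm(
  rows=[
    [0.3, -0.0015, -0.0015, 0.038, 0, 0, 0],
    [0.3, -0.0013, -0.001, 0.038, 0, 0, 0],
    [0.3, -0.001, -0.001, 0.038, 0, 0, 0],
    [0.3, 0, 0, 0.038, 0, 0, 0],
    [0.3, 0, 0, 0.028, 0, 0, 0],
    [0.3, 0, 0, 0.018, 0, 0, 0],
    [0.3, 0, 0, 0.005, 0, 0, 0],
    [0.3, 0, 0, 0, 0, 0, 0],
    [0.3, 0, 0, 0, 0, 0, 0],
  ],
  grip_force=30,
)

```text
time_s: 4.0
tool_pos: [0.6151, -0.1908, 0.1973]
tool_rot: [179.8, 0.0, 99.9]
force: [-0.3, 0.2, 0.9]
grip_width: 0.0609
```

>>> jog_arm(
  rows=[
    [1, 0, 0, 0, 0, 0, 0],
    [1, 0, 0, 0, 0, 0, 0],
    [1, 0, 0, 0, 0, 0, 0],
    [1, 0, 0, 0, 0, 0, 0],
    [1, 0, 0, 0, 0, 0, 0],
    [1, 0, 0, 0, 0, 0, 0],
  ],
)

```text
time_s: 4.5
tool_pos: [0.6141, -0.1921, 0.196]
tool_rot: [180.0, 0.0, 99.8]
force: [-0.4, 0.4, 0.6]
grip_width: 0.0289
```

>>> jog_arm(
  rows=[
    [1, 0, 0, 0, 0, 0, 0],
    [1, 0, 0, 0, 0, 0, 0],
    [1, 0, 0, 0, 0, 0, 0],
  ],
)

```text
time_s: 4.75
tool_pos: [0.6141, -0.1917, 0.1959]
tool_rot: [-180.0, -0.0, 99.8]
force: [-1.2, 1.0, 1.4]
grip_width: 0.0236
```

>>> jog_arm(
  rows=[
    [1, 0, 0, -0.01, 0, 0, 0],
    [1, 0, 0, -0.03, 0, 0, 0],
    [1, 0, 0, -0.035, 0, 0, 0],
    [1, 0, 0, -0.03, 0, 0, 0],
    [1, 0, 0, 0, 0, 0, 0],
    [1, 0, 0, 0, 0, 0, 0],
    [1, 0, 0, 0, 0, 0, 0],
  ],
)

```text
time_s: 5.33
tool_pos: [0.6135, -0.1919, 0.2998]
tool_rot: [-179.9, -0.0, 99.8]
force: [-0.5, 0.4, -4.1]
grip_width: 0.0235
```

Run:
```python
from h import *
p,im,d=see("wrist"); w=cloud(p,d)
cv2.imwrite("pics/w3.png",im[:,:,::-1])
s=status.get_obs();r=R.from_euler('xyz',s['tool_rot'],degrees=True)
T=(w-s['tool_pos'])@r.as_matrix()  # tool frame
print('width',s['grip_width'])
m=(abs(T[...,0])<.05)&(T[...,1]>-.09)&(T[...,1]<.09)&(T[...,2]>.17)&(T[...,2]<.21)
P=T[m];print(len(P),np.percentile(P[:,2],[5,50,95]).round(4),rect(P))
for n in(185,):
    Q=P[P[:,2]>n/1000];print('plate',len(Q),rect(Q),Q[:,2].mean(), Q.min(0).round(4),Q.max(0).round(4))
    A=np.c_[Q[:,:2],np.ones(len(Q))];print('tilt',np.linalg.lstsq(A,Q[:,2],rcond=None)[0])
go(.526,.054,.30)
```

```text
width 0.02402785464356563
8259 [0.1818 0.1849 0.1861] (array([ 0.9, -4. ]), array([105.9,  62.2]), -90.0)
plate 3656 (array([ 0.9, -4. ]), array([105.9,  62.2]), -90.0) 0.18568317812720989 [-0.0302 -0.057   0.185 ] [0.0319 0.0489 0.1939]
tilt [ 0.00085023 -0.01256409  0.18526629]
t 5.38 pose [ 0.6133 -0.1917  0.299 ] [-1.7983e+02 -7.0000e-02  9.9790e+01] F [-0.8  0.2 -3.5] tool shift [ 0.257  -0.0443 -0.0006] rows 6.3
```

View pics/w3.png

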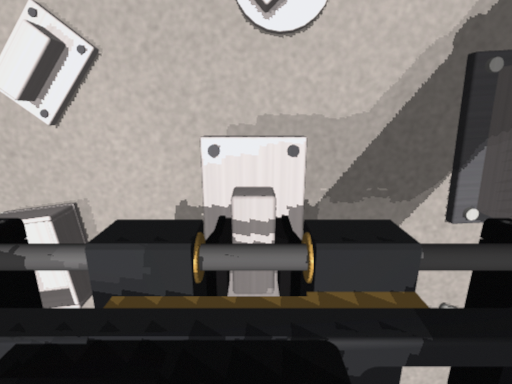

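The cover is held square in the jaws: width 24 mm, plate level, cover centre about 1.5 mm along tool +y from the TCP. Now I'll carry it to the housing.

>>> jog_arm(
  rows=[
    [1, 0.025, -0.004, 0, 0, 0, 0],
    [1, 0.036, -0.006, 0, 0, 0, 0],
    [1, 0.038, -0.006, 0, 0, 0, 0],
    [1, 0.038, -0.006, 0, 0, 0, 0],
    [1, 0.036, -0.006, 0, 0, 0, 0],
    [1, 0.03, -0.005, 0, 0, 0, -1.3],
    [1, 0.015, -0.002, 0, 0, 0, -1.4],
    [1, 0, 0, 0, 0, 0, 0],
    [1, 0, 0, 0, 0, 0, 0],
    [1, 0, 0, 0, 0, 0, 0],
  ],
)

```text
time_s: 6.22
tool_pos: [0.5422, 0.0152, 0.3]
tool_rot: [-179.9, 0.1, 102.4]
force: [-0.1, -0.3, -3.1]
grip_width: 0.024
```

Run:
```python
from h import *
go(.5245,.0532,.30)
p,im,d=see("top"); w=cloud(p,d)
J=(w-[.526,.0535,0])@R.from_euler('z',12.5,degrees=True).as_matrix()
m=(abs(J[...,0])<.03)&(J[...,1]>.085)&(J[...,1]<.16)&(J[...,2]>.12)&(J[...,2]<.24)
P=J[m];
for z in np.arange(.12,.24,.02):
    Q=P[(P[:,2]>z)&(P[:,2]<z+.02)]
    if len(Q): print(round(z,2),len(Q),Q.min(0).round(3),Q.max(0).round(3))
cv2.imwrite("pics/t2.png",cv2.resize(im[130:270,90:320,::-1],None,fx=3,fy=3))
```

```text
t 6.22 pose [0.5422 0.0152 0.3   ] [-1.7992e+02  7.0000e-02  1.0239e+02] F [-0.1 -0.3 -3.1] tool shift [ 0.0409 -0.0091 -0.0001] rows 1.0
0.12 21 [-0.008  0.111  0.12 ] [0.008 0.12  0.14 ]
0.14 7 [-0.008  0.114  0.141] [-0.005  0.125  0.16 ]
0.16 1 [-0.008  0.127  0.163] [-0.008  0.127  0.163]
0.18 4 [-0.008  0.131  0.185] [-0.008  0.135  0.199]
0.2 78 [-0.012  0.102  0.204] [0.013 0.146 0.22 ]
0.22 129 [-0.011  0.104  0.22 ] [0.011 0.139 0.23 ]
```

View pics/t2.png

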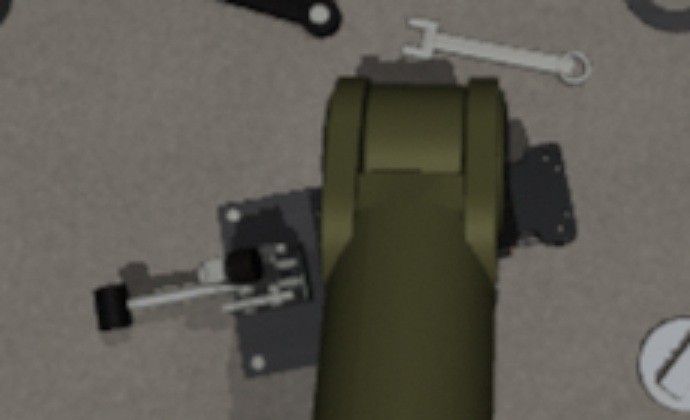

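>>> jog_arm(
  rows=[
    [1, 0.014, -0.003, 0, 0, 0, 0],
    [1, 0.014, -0.003, 0, 0, 0, 0],
    [1, 0.009, -0.002, 0, 0, 0, 0],
    [1, 0.004, -0.001, 0, 0, 0, 0],
    [1, 0, 0, 0, 0, 0, 0],
    [1, 0, 0, 0, 0, 0, 0],
    [1, 0, 0, 0, 0, 0, 0],
  ],
)

```text
time_s: 6.85
tool_pos: [0.5249, 0.0537, 0.3008]
tool_rot: [180.0, 0.0, 102.4]
force: [0.5, -0.0, -2.7]
grip_width: 0.0236
```

Run:
```python
from h import *
go(.5245,.0532,.243)
p,im,d=see("wrist"); w=cloud(p,d)
s=status.get_obs()
J=(w-[.526,.0535,0])@R.from_euler('z',12.5,degrees=True).as_matrix()
P=J[(abs(J[...,0])<.08)&(abs(J[...,1])<.05)]
A=P[(P[:,2]>.108)&(P[:,2]<.121)];print('plate',len(A),np.percentile(A,[0.5,99.5],axis=0).round(4))
B=P[(P[:,2]>.046)&(P[:,2]<.057)];print('rim',len(B),np.percentile(B,[0.5,99.5],axis=0).round(4))
cv2.imwrite("pics/w4.png",im[:,:,::-1])
```

```text
t 6.85 pose [0.5249 0.0537 0.3008] [1.7998e+02 4.0000e-02 1.0241e+02] F [ 0.5 -0.  -2.7] tool shift [-0.0004 -0.0005  0.0578] rows 1.4
plate 7867 [[-0.0582 -0.0291  0.1086]
 [ 0.0465  0.0321  0.1196]]
rim 1262 [[-0.0661 -0.0372  0.0466]
 [-0.054   0.0382  0.0538]]
```

View pics/w4.png

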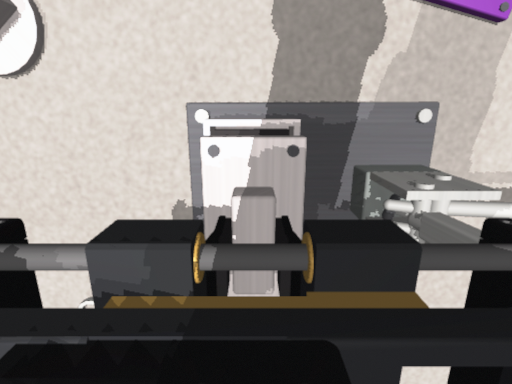

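>>> jog_arm(
  rows=[
    [1, -0.0004, -0.0003, 0.014, 0, 0, 0],
    [1, -0.0003, -0.0003, 0.014, 0, 0, 0],
    [1, 0, 0, 0.01, 0, 0, 0],
    [1, 0, 0, 0.004, 0, 0, 0],
    [1, 0, 0, 0, 0, 0, 0],
    [1, 0, 0, 0, 0, 0, 0],
  ],
)

```text
time_s: 7.4
tool_pos: [0.5243, 0.0538, 0.2589]
tool_rot: [180.0, 0.0, 102.5]
force: [0.7, 0.5, -2.0]
grip_width: 0.0235
```

>>> jog_arm(
  rows=[
    [1, 0, 0, 0.004, 0, 0, 0],
    [1, 0, 0, 0.004, 0, 0, 0],
    [1, 0, 0, 0.003, 0, 0, 0],
    [1, 0, 0, 0, 0, 0, 0],
  ],
)

```text
time_s: 7.73
tool_pos: [0.5238, 0.054, 0.2472]
tool_rot: [-179.9, -0.0, 102.5]
force: [-0.0, -0.4, -3.6]
grip_width: 0.024
```

>>> jog_arm(
  rows=[
    [1, -0.0005, 0, 0.0015, 0, 0, 0],
    [1, 0, 0, 0.0015, 0, 0, 0],
    [1, 0, 0, 0, 0, 0, 0],
    [1, 0, 0, 0, 0, 0, 0],
  ],
)

```text
time_s: 8.07
tool_pos: [0.5242, 0.0535, 0.2447]
tool_rot: [-180.0, -0.0, 102.5]
force: [0.2, 0.3, -2.9]
grip_width: 0.0237
```

>>> jog_arm(
  rows=[
    [1, 0, 0, 0.001, 0, 0, 0],
    [1, 0, 0, 0, 0, 0, 0],
    [0.6, 0, 0, 0, 0, 0, 0],
    [0.5, 0, 0, 0, 0, 0, 0],
    [0.4, 0, 0, 0, 0, 0, 0],
    [0.4, 0, 0, 0, 0, 0, 0],
  ],
)

```text
time_s: 8.57
tool_pos: [0.5245, 0.0535, 0.2441]
tool_rot: [179.9, -0.0, 102.5]
force: [-0.8, -0.6, -0.7]
grip_width: 0.0429
```

>>> jog_arm(
  rows=[
    [0.4, 0, 0, -0.01, 0, 0, 0],
    [0.4, 0, 0, -0.03, 0, 0, 0],
    [0.4, 0, 0, -0.04, 0, 0, 0],
    [0.4, 0, 0, -0.03, 0, 0, 0],
    [0.4, 0, 0, -0.01, 0, 0, 0],
    [0.4, 0, 0, 0, 0, 0, 0],
  ],
)

```text
time_s: 9.07
tool_pos: [0.5253, 0.0534, 0.3679]
tool_rot: [179.6, -0.0, 102.5]
force: [0.4, -0.0, -0.8]
grip_width: 0.0519
```

Run:
```python
from h import *
p,im,d=see("wrist"); w=cloud(p,d)
J=(w-[.526,.0535,0])@R.from_euler('z',12.5,degrees=True).as_matrix()
P=J[(abs(J[...,0])<.08)&(abs(J[...,1])<.05)]
print(np.histogram(P[:,2],np.arange(.04,.1,.003)))
A=P[(P[:,2]>.0555)&(P[:,2]<.062)];print('plate',len(A),np.percentile(A,[0.5,50,99.5],axis=0).round(4),rect(A))
print('tilt',np.linalg.lstsq(np.c_[A[:,:2],np.ones(len(A))],A[:,2],rcond=None)[0])
B=P[(P[:,2]>.046)&(P[:,2]<.0545)];print('rim',len(B),np.percentile(B,[0.5,99.5],axis=0).round(4),rect(B))
F=P[(P[:,2]>.074)&(P[:,2]<.09)];print('fin',len(F),rect(F),np.median(F[:,2]))
cv2.imwrite("pics/w5.png",im[:,:,::-1])
go(0.4726,.2966,.35)
```

```text
(array([  54,   39,   41,  860,  914, 2293, 2701,   18,    1,   21,    3,
         21,  136, 1300,    2,    0,    0,    0,    0]), array([0.04 , 0.043, 0.046, 0.049, 0.052, 0.055, 0.058, 0.061, 0.064,
       0.067, 0.07 , 0.073, 0.076, 0.079, 0.082, 0.085, 0.088, 0.091,
       0.094, 0.097]))
plate 4991 [[-0.0589 -0.0289  0.0559]
 [-0.0106  0.0021  0.0581]
 [ 0.0576  0.0324  0.0603]] (array([-0.2,  1.7]), array([117.4,  62.1]), -0.1)
tilt [ 0.00061931 -0.00042449  0.05808815]
rim 1811 [[-0.0656 -0.0375  0.0466]
 [ 0.0655  0.0384  0.0539]] (array([0.2, 0.5]), array([131.6,  76.1]), 0.0)
fin 1459 (array([-0.6,  2. ]), array([58.9, 23.3]), -0.7) 0.0799942037957736
t 9.12 pose [0.5245 0.0535 0.3653] [ 1.7981e+02 -3.0000e-02  1.0249e+02] F [-0.3  0.1 -0.5] tool shift [0.2486 0.0019 0.0154] rows 6.0
```

View pics/w5.png

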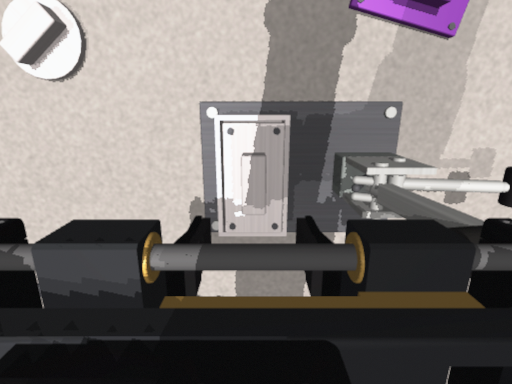

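The cover lies in the mouth, 6 mm proud, level, and centred to about 1.3 mm. Next I'll go up, turn 90° and move over the clamp grip.

>>> jog_arm(
  rows=[
    [0, 0, 0, -0.03, 0, 0, 7],
    [0, 0, 0, -0.03, 0, 0, 7],
    [0, 0, 0, -0.025, 0, 0, 7],
    [0, 0, 0, 0, 0, 0, 7],
    [0, 0, 0, 0, 0, 0, 7],
    [0, 0, 0, 0, 0, 0, 7],
    [0, 0, 0, 0, 0, 0, 7],
    [0, 0, 0, 0, 0, 0, 7],
    [0, 0, 0, 0, 0, 0, 7],
    [0, 0, 0, 0, 0, 0, 7],
    [0, 0, 0, 0, 0, 0, 7],
    [0, 0, 0, 0, 0, 0, 7],
  ],
)

```text
time_s: 10.12
tool_pos: [0.5238, 0.0536, 0.4462]
tool_rot: [-180.0, 0.2, 18.1]
force: [0.2, -0.2, -0.3]
grip_width: 0.0871
```

>>> jog_arm(
  rows=[
    [0, 0, 0, 0, 0, 0, 6],
    [0, 0, -0.03, 0, 0, 0, 0],
    [0, 0, -0.04, 0, 0, 0, 0],
    [0, 0, -0.04, 0, 0, 0, 0],
    [0, 0, -0.04, 0, 0, 0, 0],
    [0, 0, -0.04, 0, 0, 0, 0],
    [0, 0, -0.03, 0, 0, 0, 0],
    [0, 0, -0.02, 0, 0, 0, 0],
    [0, 0, 0, 0, 0, 0, 0],
    [0, 0, 0, 0, 0, 0, 0],
  ],
)

```text
time_s: 10.95
tool_pos: [0.4715, 0.2889, 0.4463]
tool_rot: [179.9, 0.2, 12.7]
force: [-0.4, -0.5, -0.6]
grip_width: 0.0874
```

Run:
```python
from h import *
p,im,d=see("wrist"); w=cloud(p,d)
J=(w-[.526,.0535,0])@R.from_euler('z',12.5,degrees=True).as_matrix()
m=(abs(J[...,0])<.03)&(J[...,1]>.2)&(J[...,1]<.29)&(J[...,2]>.05)&(J[...,2]<.15)
P=J[m];print(len(P),np.percentile(P,[1,50,99],axis=0).round(4))
T=P[(P[:,2]>P[:,2].max()-.012)&(P[:,1]>.235)];print('top',np.percentile(T,[2,98],axis=0).round(4))
print([(r['conf'],J[int(r['position'][0]),int(r['position'][1])].round(3)) for r in landmark_of("wrist","clamp_grip")])
cv2.imwrite("pics/w6.png",im[:,:,::-1])
s=status.get_obs();print('tcp jig',R.from_euler('z',12.5,degrees=True).inv().apply(s['tool_pos']-[.526,.0535,0]))
go(.4726,.2966,.30)
```

```text
1005 [[-0.0168  0.2016  0.0817]
 [ 0.0005  0.2511  0.0963]
 [ 0.0179  0.268   0.1014]]
top [[-0.0168  0.2423  0.0916]
 [ 0.0178  0.2673  0.1014]]
[(0.58, array([-0.005,  0.254,  0.1  ]))]
tcp jig [-0.00155498  0.23900263  0.44732293]
t 11.05 pose [0.4728 0.2865 0.4473] [1.7989e+02 1.2000e-01 1.2390e+01] F [0.  0.7 0.7] tool shift [ 0.0023 -0.0102  0.1473] rows 3.5
```

View pics/w6.png

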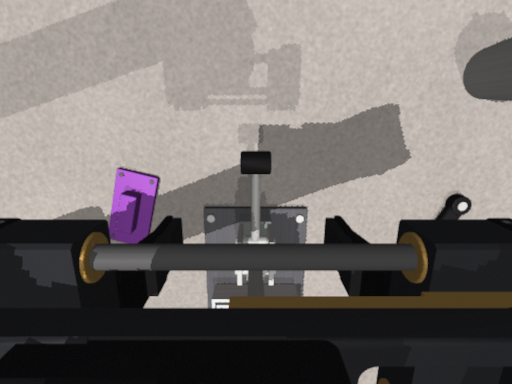

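The grip barrel shows at (256,162), right between the jaws in x, with the handle angle near 0. I'll descend and pinch its flat ends.

>>> jog_arm(
  rows=[
    [0.2, 0.001, -0.007, 0.03, 0, 0, 0],
    [0.2, 0.001, -0.008, 0.038, 0, 0, 0],
    [0.2, 0, 0, 0.038, 0, 0, 0],
    [0.2, 0, 0, 0.038, 0, 0, 0],
    [0.2, 0, 0, 0.03, 0, 0, 0],
    [0.2, 0, 0, 0.016, 0, 0, 0],
    [0.2, 0, 0, 0.006, 0, 0, 0],
    [0.2, 0, 0, 0, 0, 0, 0],
    [0.2, 0, 0, 0, 0, 0, 0],
    [0.2, 0, 0, 0, 0, 0, 0],
  ],
  grip_force=40,
)

```text
time_s: 11.88
tool_pos: [0.472, 0.3028, 0.2546]
tool_rot: [-179.9, -0.2, 12.4]
force: [1.0, 0.2, 0.0]
grip_width: 0.0695
```

>>> jog_arm(
  rows=[
    [1, 0, 0, 0, 0, 0, 0],
    [1, 0, 0, 0, 0, 0, 0],
    [1, 0, 0, 0, 0, 0, 0],
    [1, 0, 0, 0, 0, 0, 0],
    [1, 0, 0, 0, 0, 0, 0],
    [1, 0, 0, 0, 0, 0, 0],
    [1, 0, 0, 0, 0, 0, 0],
    [1, 0, 0, 0, 0, 0, 0],
  ],
)

```text
time_s: 12.55
tool_pos: [0.4704, 0.3029, 0.2527]
tool_rot: [180.0, 0.1, 12.5]
force: [-4.0, -1.3, 2.8]
grip_width: 0.0356
```

Run:
```python
from h import *
s=status.get_obs();print(s['force'].round(1),s['grip_width'],'tcp jig',R.from_euler('z',12.5,degrees=True).inv().apply(s['tool_pos']-[.526,.0535,0]).round(4),s['tool_rot'])
ph=np.radians(np.r_[8.4,8.4+np.linspace(0,1,21)[1:]*100.1])
y=143+112*np.cos(ph);z=71+112*np.sin(ph)
print(np.c_[-np.diff(y),-np.diff(z)].round(1).tolist())
```

```text
[-4.  -1.3  2.8] 0.03563535170161415 tcp jig [-0.0003  0.2556  0.2527] [1.79988577e+02 1.13251978e-01 1.25060930e+01]
[[1.8, -9.6], [2.7, -9.4], [3.5, -9.1], [4.3, -8.8], [5.0, -8.4], [5.7, -7.9], [6.4, -7.4], [7.0, -6.8], [7.6, -6.2], [8.1, -5.5], [8.6, -4.7], [8.9, -4.0], [9.2, -3.2], [9.5, -2.4], [9.7, -1.5], [9.8, -0.7], [9.8, 0.2], [9.7, 1.0], [9.6, 1.9], [9.4, 2.7]]
```

Gripped: width 36 mm, force small. I'll start the swing with the first half of the arc.

>>> jog_arm(
  rows=[
    [1, 0, 0.0018, -0.0096, 0, 0, 0],
    [1, 0, 0.0027, -0.0094, 0, 0, 0],
    [1, 0, 0.0035, -0.0091, 0, 0, 0],
    [1, 0, 0.0043, -0.0088, 0, 0, 0],
    [1, 0, 0, 0, 0, 0, 0],
  ],
)

```text
time_s: 12.97
tool_pos: [0.4734, 0.2898, 0.2922]
tool_rot: [-180.0, 0.1, 12.4]
force: [-7.3, -2.2, 7.0]
grip_width: 0.0356
```

>>> jog_arm(
  rows=[
    [1, 0, 0.005, -0.0084, 0, 0, 0],
    [1, 0, 0.0057, -0.0079, 0, 0, 0],
    [1, 0, 0.0064, -0.0074, 0, 0, 0],
    [1, 0, 0.007, -0.0068, 0, 0, 0],
    [1, 0, 0.0076, -0.0062, 0, 0, 0],
    [1, 0, 0.0081, -0.0055, 0, 0, 0],
    [1, 0, 0, 0, 0, 0, 0],
    [1, 0, 0, 0, 0, 0, 0],
  ],
)

```text
time_s: 13.63
tool_pos: [0.4823, 0.2498, 0.334]
tool_rot: [179.9, 0.1, 12.4]
force: [-7.4, -0.7, 1.5]
grip_width: 0.0354
```

```bash
cat >> h.py <<'E'
def clamp():
    s=status.get_obs(); j=R.from_euler('z',12.5,degrees=True).inv().apply(s['tool_pos']-[.526,.0535,0])
    y,z=j[1]-.143,j[2]-.164-.071
    print('t',round(float(s['time_s']),2),'jig',j.round(4),'r',round(np.hypot(y,z),4),'theta',round(np.arctan2(z,y)-np.radians(8),3),'F',s['force'].round(1),'w',round(float(s['grip_width']),4))
E
python3 -c "
from h import *
clamp()"
```

```text
t 13.63 jig [-2.000e-04  2.011e-01  3.340e-01] r 0.1148 theta 0.9 F [-7.4 -0.7  1.5] w 0.0354
```

>>> jog_arm(
  rows=[
    [1, -0.0005, 0.0086, -0.0047, 0, 0, 0],
    [1, -0.0005, 0.0089, -0.004, 0, 0, 0],
    [1, 0, 0.0092, -0.0032, 0, 0, 0],
    [1, 0, 0.0095, -0.0024, 0, 0, 0],
    [1, 0, 0.0097, -0.0015, 0, 0, 0],
    [1, 0, 0, 0, 0, 0, 0],
    [1, 0, 0, 0, 0, 0, 0],
  ],
)

```text
time_s: 14.22
tool_pos: [0.4917, 0.2052, 0.3487]
tool_rot: [180.0, -0.0, 12.4]
force: [-5.1, -1.8, 4.7]
grip_width: 0.0356
```

>>> jog_arm(
  rows=[
    [1, 0, 0.0098, -0.0007, 0, 0, 0],
    [1, 0, 0.0098, 0.0002, 0, 0, 0],
    [1, 0, 0.0097, 0.001, 0, 0, 0],
    [1, 0, 0, 0, 0, 0, 0],
    [1, 0, 0, 0, 0, 0, 0],
  ],
)

```text
time_s: 14.63
tool_pos: [0.498, 0.1768, 0.3478]
tool_rot: [179.9, -0.0, 12.4]
force: [-3.7, -2.7, 4.7]
grip_width: 0.0357
```

```bash
python3 -c "
from h import *
clamp()"
```

```text
t 14.63 jig [-0.0006  0.1264  0.3478] r 0.114 theta 1.577 F [-3.7 -2.7  4.7] w 0.0357
```

>>> jog_arm(
  rows=[
    [1, 0, 0.0096, 0.0019, 0, 0, 0],
    [1, 0, 0.0094, 0.0027, 0, 0, 0],
    [1, 0, 0, 0, 0, 0, 0],
    [1, 0, 0, 0, 0, 0, 0],
    [1, 0, 0, 0, 0, 0, 0],
    [1, 0, 0, 0, 0, 0, 0],
  ],
)

```text
time_s: 15.13
tool_pos: [0.5018, 0.16, 0.3436]
tool_rot: [180.0, -0.0, 12.5]
force: [-6.0, -0.8, 6.5]
grip_width: 0.0358
```

```bash
python3 -c "
from h import *
clamp()"
```

```text
t 15.13 jig [-0.0006  0.1092  0.3436] r 0.1137 theta 1.733 F [-6.  -0.8  6.5] w 0.0358
```

>>> jog_arm(
  rows=[
    [1, 0, 0.003, 0.001, 0, 0, 0],
    [1, 0, 0.002, 0.001, 0, 0, 0],
    [1, 0, 0, 0, 0, 0, 0],
    [1, 0, 0, 0, 0, 0, 0],
    [1, 0, 0, 0, 0, 0, 0],
    [1, 0, 0, 0, 0, 0, 0],
    [1, 0, 0, 0, 0, 0, 0],
  ],
)

```text
time_s: 15.72
tool_pos: [0.502, 0.1587, 0.3435]
tool_rot: [-179.6, -0.1, 12.7]
force: [-10.6, 6.1, 14.8]
grip_width: 0.0356
```

Run:
```python
from h import *
clamp()
p,im,d=see("scene")
cv2.imwrite("pics/s2.png",cv2.resize(im[90:230,200:370,::-1],None,fx=4,fy=4,interpolation=cv2.INTER_CUBIC))
```

```text
t 15.72 jig [-0.0007  0.1079  0.3435] r 0.114 theta 1.744 F [-10.6   6.1  14.8] w 0.0356
```

View pics/s2.png

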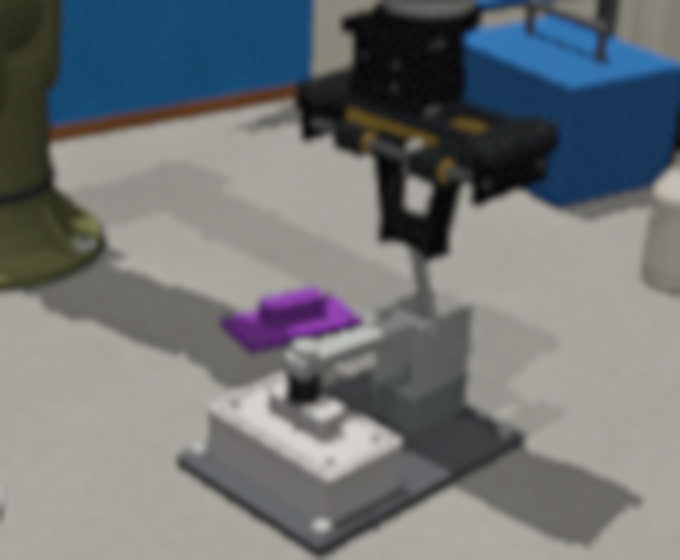

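The handle is at its stop: 5 mm of commanded push moved it only 1.3 mm and the force rose. The scene view shows the pad at (300,380) on the fin and the plate flush. Now I'll swing it back.

>>> jog_arm(
  rows=[
    [1, 0, -0.005, -0.002, 0, 0, 0],
    [1, 0, -0.0094, -0.0027, 0, 0, 0],
    [1, 0, -0.0096, -0.0019, 0, 0, 0],
    [1, 0, -0.0097, -0.001, 0, 0, 0],
    [1, 0, -0.0098, -0.0002, 0, 0, 0],
    [1, 0, -0.0098, 0.0007, 0, 0, 0],
    [1, 0, -0.0097, 0.0015, 0, 0, 0],
    [1, 0, -0.0095, 0.0024, 0, 0, 0],
    [1, 0, -0.0092, 0.0032, 0, 0, 0],
    [1, 0, -0.0089, 0.004, 0, 0, 0],
    [1, 0, -0.0086, 0.0047, 0, 0, 0],
    [1, 0, 0, 0, 0, 0, 0],
  ],
)

```text
time_s: 16.77
tool_pos: [0.4807, 0.2539, 0.3312]
tool_rot: [-179.9, -0.0, 12.6]
force: [-2.5, 4.0, -4.7]
grip_width: 0.0355
```

>>> jog_arm(
  rows=[
    [1, 0, -0.0081, 0.0055, 0, 0, 0],
    [1, 0, -0.0076, 0.0062, 0, 0, 0],
    [1, 0, -0.007, 0.0068, 0, 0, 0],
    [1, 0, -0.0064, 0.0074, 0, 0, 0],
    [1, 0, -0.0057, 0.0079, 0, 0, 0],
    [1, 0, -0.005, 0.0084, 0, 0, 0],
    [1, 0, -0.0043, 0.0088, 0, 0, 0],
    [1, 0, -0.0035, 0.0091, 0, 0, 0],
    [1, 0, -0.0027, 0.0094, 0, 0, 0],
    [1, 0, -0.0012, 0.0065, 0, 0, 0],
    [1, 0, 0, 0, 0, 0, 0],
    [1, 0, 0, 0, 0, 0, 0],
  ],
)

```text
time_s: 17.77
tool_pos: [0.4702, 0.3024, 0.2551]
tool_rot: [-180.0, 0.0, 12.5]
force: [-3.3, 1.7, -0.3]
grip_width: 0.0358
```

```bash
python3 -c "
from h import *
clamp()"
```

```text
t 17.77 jig [-0.0006  0.2551  0.2551] r 0.1139 theta 0.038 F [-3.3  1.7 -0.3] w 0.0358
```

Handle back at about 0.04 rad. I'll release, go straight up, and move over the housing to check it.

>>> jog_arm(
  rows=[
    [0.3, 0, 0, 0, 0, 0, 0],
    [0.2, 0, 0, 0, 0, 0, 0],
    [0.2, 0, 0, 0, 0, 0, 0],
    [0.2, 0, 0, 0, 0, 0, 0],
    [0.1, 0, 0, -0.01, 0, 0, 0],
    [0, 0, 0, -0.035, 0, 0, 0],
    [0, 0, 0, -0.04, 0, 0, 0],
    [0, 0, 0, -0.04, 0, 0, 0],
    [0, 0, 0, -0.04, 0, 0, 0],
    [0, 0, 0, -0.04, 0, 0, 0],
    [0, 0, 0, 0, 0, 0, 0],
  ],
)

```text
time_s: 18.68
tool_pos: [0.4714, 0.3022, 0.4715]
tool_rot: [-179.6, -0.9, 12.4]
force: [0.3, 1.2, 0.6]
grip_width: 0.0865
```

>>> jog_arm(
  rows=[
    [0, 0, 0.03, 0, 0, 0, 0],
    [0, 0, 0.04, 0, 0, 0, 0],
    [0, 0, 0.04, 0, 0, 0, 0],
    [0, 0, 0.04, 0, 0, 0, 0],
    [0, 0, 0.04, 0, 0, 0, 0],
    [0, 0, 0.03, 0, 0, 0, 0],
    [0, 0, 0.02, 0, 0, 0, 0],
    [0, 0, 0, 0, 0, 0, 0],
    [0, 0, 0, 0, 0, 0, 0],
    [0, 0, 0, 0, 0, 0, 0],
  ],
)

```text
time_s: 19.52
tool_pos: [0.5218, 0.0687, 0.4613]
tool_rot: [-179.9, -0.0, 12.5]
force: [-0.2, -0.4, -0.1]
grip_width: 0.0871
```

Run:
```python
from h import *
p,im,d=see("wrist"); w=cloud(p,d)
s=status.get_obs();print(s['time_s'],s['tool_pos'],s['force'])
J=(w-[.526,.0535,0])@R.from_euler('z',12.5,degrees=True).as_matrix()
P=J[(abs(J[...,0])<.08)&(abs(J[...,1])<.05)]
A=P[(P[:,2]>.046)&(P[:,2]<.06)]
I=A[(abs(A[:,0])<.055)&(abs(A[:,1])<.028)];O=A[(abs(A[:,0])>.0625)|(abs(A[:,1])>.035)]
print('plate z',np.median(I[:,2]),'rim z',np.median(O[:,2]),rect(A),len(I),len(O))
print('tilt',np.linalg.lstsq(np.c_[I[:,:2],np.ones(len(I))],I[:,2],rcond=None)[0])
F=P[(P[:,2]>.07)&(P[:,2]<.09)];print('fin',len(F),rect(F),np.median(F[:,2]))
p,im,d=see("top"); w=cloud(p,d)
J=(w-[.526,.0535,0])@R.from_euler('z',12.5,degrees=True).as_matrix()
G=J[(abs(J[...,0])<.03)&(J[...,1]>.235)&(J[...,1]<.29)&(J[...,2]>.05)&(J[...,2]<.25)];print('grip',len(G),G.min(0),G.max(0))
```

```text
19.5667 [0.52181024 0.06927966 0.46110873] [-0.3422886   0.6509965   0.34751242]
plate z 0.052093208174582295 rim z 0.05188665169627241 (array([0.8, 0.7]), array([132.2,  76.1]), -0.0) 2218 716
tilt [0.00114443 0.00447594 0.05217871]
fin 810 (array([1. , 2.4]), array([59.8, 23.6]), 0.0) 0.07392589008424721
grip 151 [-0.01742803  0.23905572  0.08035665] [0.01849047 0.2663187  0.10738247]
```

```bash
python3 -c "
from h import *
print(env.sign_off())"
```

```text
the job is handed in; nothing more can be done
None
```

I laid the long cover in the housing fin up, then swung the clamp handle to its stop and all the way back open. I handed the job in at about 20 s of the 61 s allowed; no verdict is reported.

**Placing:** before clamping, the cover lay level and 6 mm proud on the ledges, about 1.3 mm off centre.

**Clamping:** the handle reached about 1.74 rad by tool position. At the end, 5 mm more of commanded push moved it only 1.3 mm and the force rose. A scene picture showed the pad on the fin and the plate flush. I had no direct reading of the joint angle or of the pad's force on the cover.

**Last checks:**
- **Flushness:** plate at 52.1 mm against the rim at 51.9 mm, so flush to about 0.2 mm. It is level to about 0.005 rad and lengthways to within measurement.
- **Centring:** about 1.7 mm off centre, within the 4 mm allowed.
- **Clamp:** handle at about 0.04 rad just before I let go, and the grip still stood in the open position afterwards.
- **Robot:** clear of everything, with force near zero.

None of the checks failed. The top and wrist cameras differed by about 1.5 mm in position, so I used the wrist camera for the fit. I never went near the other two covers or the look-alikes, but I did not measure the two covers again at the end.

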